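Open the pop-lid caddy and put the spice on the tray

TASK

Press the black catch on the wooden lid of the caddy and keep the gripper on the lid as its spring drives it up, so that it rises gently instead of being flung open, until it stands fully open by itself. Then take the red-capped spice jar out of the caddy, leaving the salt shaker standing inside, and set the jar down upright, gently, in the free place on the long wooden tray, without touching the things already standing there; leave the caddy open.

Things in the scene. Friction and masses are not known exactly. Their poses are not given: they have to be found in the camera images.
- caddy: Fixed dark teal box, 125 (x) x 200 (y) x 108 mm high without lid, walls 4, floor 5 mm. Origin: centre of underside, on the worktop. x points from front (catch) to rear (hinge), y along the hinge, z up. Spice jar and salt shaker stand inside near y = +38 and -38 mm, x = 0 (within 5 mm), either way round; along y 32 mm is free between them and 36 mm beyond each, along x 36 mm before and behind.
- lid (a joint): Angle of the wooden lid (rad): 0 shut, 1.85 fully open at its stop, 16 degrees past upright; it stays open. Its spring lifts with 3 N at the catch when shut, falling to about 1 N near upright. Set free it flies up at 6 rad/s; over 4 rad/s counts as flung. Keep a fingertip on the catch, on a circle about the hinge, at up to 0.1 m/s; from 1.3 rad it may be let go and finishes at 3 rad/s.
- lid_hinge (a point): Middle of the lid's hinge line, at the top of the caddy's rear face, 109 mm above the worktop; y along the hinge; turns with the lid. Lid: 125 x 200 mm, 16 mm deep, shut its top is 125 mm above the worktop, free edge 128 mm from the hinge line. From about 1.4 rad the finger may simply be drawn straight up past the lid's free edge: the lid then swings back under it to its stop.
- catch_top (a point): Centre of the pad of the black catch key, on the lid near its front edge: 20 (x) x 44 mm (y), 7 mm above the lid's top, sloping up to the rear; shut, 132 mm above the worktop and 111 mm in front of the hinge. Moves with the lid. Pressed straight down 5 to 6 mm (1 N at first, 2 N fully in, then solid) it frees the lid, which the finger then still holds down; as the finger rises the lid follows.
- catch (a joint): Angle of the catch rocker against the lid (rad): 0 at rest (hooked when the lid is shut), 0.30 fully pressed; it lets go at about 0.15 to 0.2.
- jar_mid (a point): Spice jar to move: round, 45 mm in diameter, 106 mm high, green and white label, red cap (45 mm wide, uppermost 21 mm), 0.08 to 0.17 kg. Site at its centre, 53 mm above its underside; z is its axis. In the caddy its top is 111 mm above the worktop, 3 mm above the box's rim. Take it by the cap from above, fingers closing along the caddy's y.
- salt_shaker: Grey and clear salt shaker, 44 mm in diameter, 90 mm high, narrowing to 34 mm over the upper 20 mm, that stands beside the spice jar in the caddy. Origin: centre of its underside, z up.
- tray: Fixed long narrow wooden tray, 96 (x) by 368 (y) by 16 mm high, rim 6 mm wide, inner floor 6 mm above the worktop. Origin: centre of the underside; y runs along its length. It has four places in a row, about 90 mm apart (y = -135, -45, 45, 135 mm on the middle line), three of them taken in varying order and one free.
- jam_jar: Jam jar with pink contents on the tray, 69 mm in diameter, 99 mm high. Origin: centre of its underside.
- fruit_tin: Fruit tin on the tray, 75 mm in diameter, 58 mm high. Origin: centre of its underside.
- dark_jar: Another spice jar, with a dark label and red cap, that already stands on the tray, 45 mm in diameter, 106 mm high; it stays there. Origin: centre of its underside.
- spice_jar: The same spice jar; origin at the centre of its underside.

How it is judged:
On the way, in this order (a step that is already met when the one before it is completed fails the run):
1. the lid stands fully open (value of joint lid above 1.7 rad), for 0.2 s.
2. the spice jar is lifted out of the open caddy (height (world z) of jar_mid above 0.13 m and value of joint lid above 1.6 rad), for 0.1 s.
At the end, for the whole second after the job is handed in: The spice jar stands upright (within 7 degrees), at rest, flat on the tray's floor inside its rim; the lid stands open (over 1.6 rad); the salt shaker stands in the caddy within 40 mm of where it was; the three things on the tray stand within 10 mm of where they were (x of jar_mid in the frame of tray between -0.026 and 0.026 m and y of jar_mid in the frame of tray between -0.162 and 0.162 m and z of jar_mid in the frame of tray between 0.052 and 0.066 m and angle between each of jar_mid, jam_jar, fruit_tin, dark_jar's own z axis and vertical below 0.12 rad and linear speed of spice_jar below 0.02 m/s and value of joint lid above 1.6 rad and angle between salt_shaker's own z axis and vertical below 0.2 rad and height (world z) of salt_shaker below 0.02 m and distance of salt_shaker from where it was at the start of the episode below 0.04 m and distance of each of jam_jar, fruit_tin, dark_jar from where it was at the start of the episode below 0.01 m); the robot touches nothing.
It fails at once if the lid is flung open (over 4 rad/s) (velocity of joint lid above 4 rad/s).
It fails at once if the jar is dropped onto the tray (over 0.6 m/s just above it) (horizontal distance between jar_mid and tray below 0.19 m and height (world z) of jar_mid below 0.11 m and linear speed of spice_jar above 0.6 m/s).
It fails at once if the salt shaker is knocked over or lifted out (angle between salt_shaker's own z axis and vertical above 0.6 rad or height (world z) of salt_shaker above 0.06 m).
It fails at once if something on the tray is touched by the robot or by the spice jar (contact force between any of jam_jar, fruit_tin, dark_jar and the fingers above 0.5 N or contact force between any of jam_jar, fruit_tin, dark_jar and the arm above 0.5 N or contact force between any of jam_jar, fruit_tin, dark_jar and spice_jar above 0.5 N).
It also fails if it takes over 58 s, if anything falls off the work surface, if the arm or the gripper's body presses on something with over 40 N, if the wrist force passes 120 N, or if a joint passes its speed limit or range.

ROBOT

A 6-joint arm with a two-finger parallel gripper is mounted at the origin on a cart in front of the work surface, level with it; the furniture and walls round the work are solid. World frame = base frame: x ahead of the robot, y to its left, z up, the work surface at z = 0. Lengths are in m, angles in rad, forces in N, time in s.
With the tool pointing down it reaches from about 0.275 to 0.875 m from the base axis. Payload 12.5 kg.
Tool frame: the origin (TCP) lies midway between the tips of the shut fingers; the grasp point (between the pads) lies 19 mm behind it; z points along the fingers, y is the line along which they close (so a half turn about z gives the same grasp; the last joint's range is limited). The gripper opens to 85 mm and grips with 20 to 120 N. Pads are 22 mm wide; open, the fingers measure 114 mm over their backs; the gripper's body (76 mm by 85 mm) begins 54 mm behind the grasp point. The pads swing forward as they close: fully open they stand 13 mm farther back than shut.
Start: joints at [1.185, 0.351, 1.652, -0, 1.139, -0.085], TCP at [0.163, 0.525, 0.231] pointing down, gripper open.
Joint ranges: [-2.75, 2.75], [-0.79, 2.1], [0.01, 2.65], [-1.57, 4.71], [0.07, 3.14], [-2.87, 2.87]. Speed limits (rad/s): [2.22, 2.22, 2.79, 3.14, 3.14, 3.14].

INTERFACE

Orientations are given as a unit quaternion [w, x, y, z].
In Python, from cell import read_state, get_image, job_done gives the robot as it stands. The module is installed in compiled form; this text tells all that it offers.
- The arm moves only by the tool servo_tool, never from a script. Its arguments are lists of equal length, an entry for each row: "delta_rot": the turn, a rotation vector about the world's x, y, z in units of 8 degrees (1.0 is 8 degrees), a list of three; "linear": the shift along the world's x, y, z in units of 25 mm (1.0 is 25 mm), a list of three; "claw": the finger opening in mm, from 0 to 85.4. In form: {"delta_rot": [[wx, wy, wz], ...], "linear": [[x, y, z], ...], "claw": [claw, ...]}. A call has 1 to 10 rows; each row is the pose to reach, as a shift and turn from the pose commanded when the call began; what a row does not reach only later rows make up. A row lasts 1/10 s, in which the tool goes at most 50 mm and 8.59 degrees, less where a joint would pass 70% of its speed; a pose out of reach is approached as far as the arm can. A call with a gripper value outside its range is refused whole. The fingers move at their own pace and stop on an object; "grip_force" is the grip in N (left out, the last holds). Time passes only in rows, so rows that repeat a pose let the fingers close. It gives the time, the measured TCP pose, the force, the opening and the grip force at its end, in the units of the state.
- read_state(): the state, without advancing time (a new reading comes with each control period).
- get_image(name): name is "scene" or "top" or "wrist"; returns a dict with "pixels" (384x512x3 uint8, red, green, blue), "camera_matrix" (3x3 intrinsics, pixels), "position" and "attitude" of the camera in the world. Camera axes: x right, y down, z forward; pixel columns grow to the right and rows downward; lengths in m; the calibration is good to about 2 mm. A picture is of the moment at which its call begins. There is no depth.
- job_done(): hands the job in; it is judged then, once.
The state is a dict: "time": time; "qpos": joint angles; "joint_vel": joint speeds; "effort": joint torques, N m; "ee_pos": TCP position; "orientation": TCP orientation; "force": force on the tool from outside, world axes, zero at the start; "wrist_torque": the same for the moment, N m; "width": opening from 0.0 (shut) to 1.0 (fully open); "grasp_force": force on a finger pad.
Only numpy, scipy, OpenCV 4.12 (cv2) and the standard library are available. Lean on these libraries where they do the work, as an engineer would, in place of code of your own. Each camera call takes 0.05 s, during which the arm holds its last target. There are 200 camera calls.

## Working session

There is one attempt and no reset: what is moved stays moved. The work goes in short steps, Python scripts to look and compute and a tool call to move; the robot and the scene stay as the last step left them, time stands still between calls to the robot, and variables do not carry over. Pictures are saved under pics/ and viewed, at most 10 in all, crops included, and the job is handed in when it is done.

Besides the shell and the picture viewer there is one more tool, called after "Emit:" by a JSON object that holds its "name" and its "arguments". servo_tool: Moves the arm, as the interface text tells. Its arguments: {"type":"object","properties":{"delta_rot":{"type":"array","items":{"type":"array","items":{"type":"number"}}},"linear":{"type":"array","items":{"type":"array","items":{"type":"number"}}},"claw":{"type":"array","items":{"type":"number"}},"grip_force":{"type":"number"}},"required":["delta_rot","linear","claw"]}

```bash
mkdir -p pics; cat > h.py <<'E'
import numpy as np, cv2
from cell import read_state, get_image, job_done
from scipy.spatial.transform import Rotation as R
def cam(name):
    d=get_image(name); d={k:(np.array(v) if not isinstance(v,str) else v) for k,v in d.items()}
    a=d['attitude']; d['R']=a if a.shape==(3,3) else R.from_quat([a[1],a[2],a[3],a[0]]).as_matrix()
    return d
def ray(d,u,v,z):
    r=d['R']@np.linalg.inv(d['camera_matrix'])@np.array([u,v,1.0]); p=d['position']
    return p+r*(z-p[2])/r[2]
def proj(d,P):
    q=d['camera_matrix']@(d['R'].T@(np.array(P)-d['position'])); return q[:2]/q[2]
def save(d,n): cv2.imwrite('pics/'+n,d['pixels'][:,:,::-1].astype(np.uint8))
E
python3 - <<'E'
from h import *
s=read_state(); print(s)
for n in('scene','top'):
    d=cam(n); np.savez(n+'.npz',**d); print(n,d['position'],d['attitude'],d['camera_matrix'])
a=[np.load(n+'.npz')['pixels'] for n in('top','scene')]
cv2.imwrite('pics/a.png',a[0][:,:,::-1]);cv2.imwrite('pics/b.png',a[1][:,:,::-1])
E
```

```text
{'time': 0.0, 'qpos': array([ 1.18538860e+00,  3.51239573e-01,  1.65241230e+00, -1.00865705e-05,
        1.13910527e+00, -8.46003866e-02]), 'joint_vel': array([-0.00063621,  0.00166526, -0.00097909, -0.0001208 , -0.00095937,
        0.00023598]), 'effort': array([ 7.39093084e-04, -5.06119609e+01, -2.91401982e+01, -4.69749671e-05,
        4.55421454e-03,  1.39662276e-05]), 'ee_pos': array([0.16281511, 0.52500666, 0.23076108]), 'orientation': array([-1.31119391e-04,  1.49835143e-01,  9.88710823e-01, -5.67302934e-04]), 'force': array([-0.26947332,  0.90645822, -0.5278475 ]), 'wrist_torque': array([-0.0213044 ,  0.0253382 ,  0.02649545]), 'grasp_force': 0.0, 'width': 0.9971555223343286}
scene [0.76525389 0.41153473 1.11814926] [-0.05973456  0.23234937  0.94115767 -0.23804998] [[467.48648616   0.         261.02330495]
 [  0.         467.48648616 184.89149015]
 [  0.           0.           1.        ]]
top [ 0.29230534 -0.04648957  1.27585195] [ 0.05441043 -0.70000909  0.70822676 -0.07376744] [[451.19659383   0.         260.59680241]
 [  0.         451.19659383 190.74511851]
 [  0.           0.           1.        ]]
```

View pics/a.png

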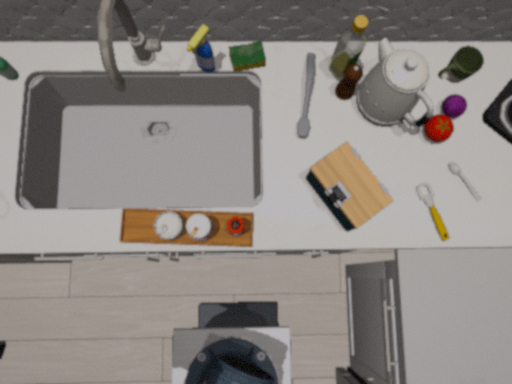

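View pics/b.png

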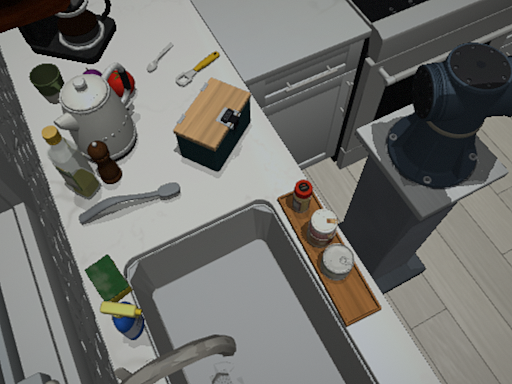

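```bash
python3 - <<'E'
from h import *
T=dict(np.load('top.npz'));S=dict(np.load('scene.npz'))
for P in([0,0,0],[.163,.525,.23],[.5,0,0],[.5,.3,0]): print(P,proj(T,P),proj(S,P))
# lid corners guess, tray corners
for q in [(307,177),(346,144),(391,198),(350,229)]: print('lid',ray(T,*q,.117))
for q in [(124,209),(254,213),(252,246),(121,242)]: print('tray',ray(T,*q,.016))
im=S['pixels'][60:380,130:400,::-1]; im2=T['pixels'][120:260,100:400,::-1]
cv2.imwrite('pics/c.png',np.vstack([cv2.resize(im2,None,fx=2.6,fy=2.6,interpolation=2)]))
E
```

```text
[0, 0, 0] [232.10676333 385.60259891] [431.31919204 149.20145331]
[0.163, 0.525, 0.23] [-11.74602438 337.3669885 ] [575.71578617 327.48851189]
[0.5, 0, 0] [231.64073449 200.06394576] [276.79002859 224.55631015]
[0.5, 0.3, 0] [125.91622125 201.08553647] [338.57470398 329.38499246]
lid [ 0.54055172 -0.20265432  0.117     ]
lid [ 0.629965   -0.31032394  0.117     ]
lid [ 0.48234707 -0.42197214  0.117     ]
lid [ 0.40217319 -0.30968569  0.117     ]
tray [0.47502833 0.30008848 0.016     ]
tray [ 0.45991577 -0.06330883  0.016     ]
tray [ 0.36767287 -0.05670334  0.016     ]
tray [0.38316225 0.30460589 0.016     ]
```

View pics/c.png

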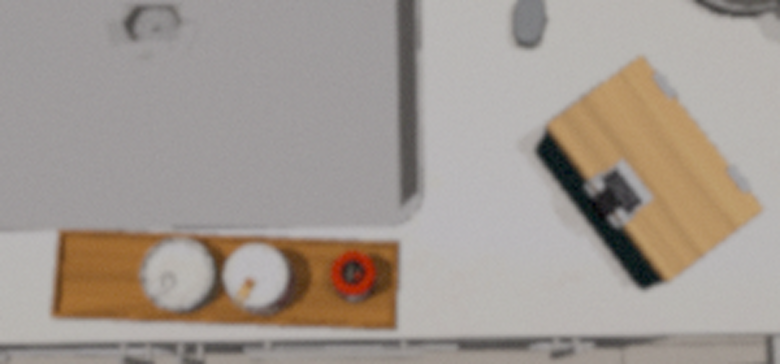

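```bash
python3 - <<'E'
from h import *
for n in('top','scene'):
    D=dict(np.load(n+'.npz')); im=D['pixels']; hsv=cv2.cvtColor(im,cv2.COLOR_RGB2HSV)
    m=cv2.inRange(hsv,(8,70,90),(25,255,255))
    c,_=cv2.findContours(m,cv2.RETR_EXTERNAL,cv2.CHAIN_APPROX_NONE)
    c=sorted(c,key=cv2.contourArea)[::-1][:3]
    for k in c:
        M=k.reshape(-1,2).mean(0); print(n,cv2.contourArea(k),M)
        z=.125 if cv2.contourArea(k)>0 and ((n=='top' and M[0]>300) or (n=='scene' and M[1]<160)) else .016
        W=np.array([ray(D,*p,z)[:2] for p in k.reshape(-1,2).astype(float)])
        r=cv2.minAreaRect((W*1000).astype(np.float32)); print(z,'rect',r)
    # dark catch on the lid
    dk=cv2.inRange(hsv,(0,0,0),(180,255,75))
    k=c[0] if False else None
    nn,l,st,ce=cv2.connectedComponentsWithStats(dk)
    for i in range(1,nn):
        if 30<st[i,4]<400:
            P=ray(D,*ce[i],.132)
            if .38<P[0]<.6 and -.4<P[1]<-.18: print('dark',st[i],ce[i],P)
    rd=cv2.inRange(hsv,(0,170,100),(6,255,255))|cv2.inRange(hsv,(174,170,100),(180,255,255))
    nn,l,st,ce=cv2.connectedComponentsWithStats(rd)
    for i in range(1,nn):
        if st[i,4]>30: print('red',st[i],ce[i],ray(D,*ce[i],.112))
E
```

```text
top 3007.5 [350.72197309 184.50672646]
0.125 rect ((519.236083984375, -315.626953125), (197.30691528320312, 126.36941528320312), 35.49648666381836)
top 2831.0 [186.104 227.038]
0.016 rect ((422.5182189941406, 124.63279724121094), (364.6745910644531, 94.19252014160156), 86.99017333984375)
top 248.5 [438.54666667 222.72      ]
0.125 rect ((416.3240661621094, -539.023681640625), (94.1279296875, 22.818937301635742), 17.60431480407715)
red [426 115  27  26 394] [438.0177665  127.79695431] [ 0.67551108 -0.56552127  0.112     ]
red [228 218  17  15 105] [235.87619048 225.74285714] [ 0.41447599 -0.0148395   0.112     ]
scene 2455.0 [322.80462185 249.38655462]
0.016 rect ((426.8561706542969, 122.22172546386719), (364.858642578125, 94.24547576904297), 87.30335235595703)
scene 2445.0 [212.51818182 112.54090909]
0.125 rect ((523.5161743164062, -317.899169921875), (201.5443878173828, 125.36641693115234), 35.60479736328125)
scene 145.5 [205.73584906  60.81132075]
0.125 rect ((466.01654052734375, -487.6370849609375), (90.98111724853516, 21.270883560180664), 17.189807891845703)
red [108  73  16  18 183] [115.38797814  82.52459016] [ 0.71736024 -0.54280899  0.112     ]
red [295 180  17  16 124] [303.16129032 188.01612903] [ 0.42313554 -0.01386121  0.112     ]
```

Emit:
{"name": "servo_tool", "arguments": {"delta_rot": [[0,0,-0.2],[0,0,-0.4],[0,0,-0.6],[0,0,-0.9],[0,0,-1.2],[0,0,-1.5],[0,0,-1.8],[0,0,-2.1],[0,0,-2.4],[0,0,-2.7]], "linear": [[0.3,-0.8,0.2],[0.9,-2.2,0.4],[1.6,-3.8,0.6],[2.3,-5.5,0.8],[3.0,-7.2,0.8],[3.7,-8.9,0.8],[4.4,-10.6,0.8],[5.1,-12.3,0.8],[5.8,-14.0,0.8],[6.5,-15.7,0.8]], "claw": [0,0,0,0,0,0,0,0,0,0], "grip_force": 20}}

```text
time: 1.1
ee_pos: [0.3256, 0.1311, 0.2514]
orientation: [0.0, 0.333, 0.943, 0.0]
force: [0.6, 1.0, -0.0]
width: -0.005
grasp_force: 0.0
```

Emit:
{"name": "servo_tool", "arguments": {"delta_rot": [[0,0,-0.3],[0,0,-0.6],[0,0,-0.9],[0,0,-1.2],[0,0,-1.5],[0,0,-1.8],[0,0,-1.96],[0,0,-1.96],[0,0,-1.96],[0,0,-1.96]], "linear": [[0.7,-1.7,0],[1.4,-3.4,0],[2.1,-5.1,0],[2.8,-6.8,0],[3.5,-8.5,0],[4.2,-10.2,0],[4.9,-11.9,0],[5.4,-13.4,0],[5.8,-14.2,0],[5.8,-14.2,0]], "claw": [0,0,0,0,0,0,0,0,0,0]}}

```text
time: 2.1
ee_pos: [0.4708, -0.2243, 0.2506]
orientation: [-0.0, 0.459, 0.888, -0.0]
force: [0.2, 0.9, 0.1]
width: 0.001
grasp_force: 0.0
```

Emit:
{"name": "servo_tool", "arguments": {"delta_rot": [[0,0,0],[0,0,0]], "linear": [[0.5,-1,0],[1.1,-2.46,0]], "claw": [0,0]}}

```text
time: 2.3
ee_pos: [0.498, -0.2827, 0.2514]
orientation: [-0.0, 0.457, 0.889, 0.0]
force: [-0.3, 0.7, 0.6]
width: -0.002
grasp_force: 0.0
```

```bash
python3 - <<'E'
from h import *
D=cam('wrist'); np.savez('w1.npz',**D); save(D,'w1.png'); print(read_state()['ee_pos'],D['position'])
x=np.array([.581,-.814,0]);y=np.array([.814,.581,0]);H=np.array([.5594,-.3701,0])
for r,s,z in[(111,0,132),(101,22,132),(101,-22,132),(128,100,125),(128,-100,125),(3,100,125),(3,-100,125),(106,0,132)]:
    print(r,s,proj(D,H-x*r/1000+y*s/1000+[0,0,z/1000]))
E
```

```text
[ 0.49950196 -0.28789803  0.25115308] [ 0.44993024 -0.21496658  0.39338189]
111 0 [257.50232303 180.79539124]
101 22 [280.51529955 190.83715901]
101 -22 [234.49267262 190.79630685]
128 100 [362.90323134 161.59770589]
128 -100 [152.0484799  161.38395373]
3 100 [349.31319445 273.9609823 ]
3 -100 [165.74256328 273.86361977]
106 0 [257.50430459 185.8357932 ]
```

View pics/w1.png

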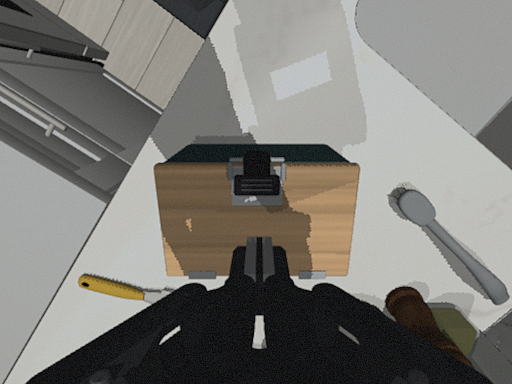

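Emit:
{"name": "servo_tool", "arguments": {"delta_rot": [[0,0,0],[0,0,0],[0,0,0],[0,0,0],[0,0,0],[0,0,0],[0,0,0],[0,0,0],[0,0,0]], "linear": [[0,0,-0.4],[0,0,-1.2],[0,0,-2.0],[0,0,-2.8],[0,0,-3.4],[0,0,-3.8],[0,0,-4.1],[0,0,-4.24],[0,0,-4.24]], "claw": [0,0,0,0,0,0,0,0,0]}}

```text
time: 3.25
ee_pos: [0.4979, -0.2835, 0.1452]
orientation: [-0.0, 0.458, 0.889, 0.0]
force: [1.2, 0.4, 0.0]
width: 0.004
grasp_force: 0.0
```

Emit:
{"name": "servo_tool", "arguments": {"delta_rot": [[0,0,0],[0,0,0],[0,0,0],[0,0,0]], "linear": [[0,0,-0.1],[0,0,-0.2],[0,0,-0.3],[0,0,-0.4]], "claw": [0,0,0,0]}}

```text
time: 3.65
ee_pos: [0.4979, -0.2837, 0.1352]
orientation: [0.0, 0.458, 0.889, -0.0]
force: [-0.1, -0.7, 0.9]
width: -0.004
grasp_force: 0.6
```

Emit:
{"name": "servo_tool", "arguments": {"delta_rot": [[0,0,0],[0,0,0],[0,0,0],[0,0,0]], "linear": [[0,0,-0.1],[0,0,-0.2],[0,0,-0.28],[0,0,-0.28]], "claw": [0,0,0,0]}}

```text
time: 4.05
ee_pos: [0.4979, -0.2836, 0.1281]
orientation: [-0.0, 0.458, 0.889, 0.0]
force: [-0.5, 0.3, 2.5]
width: -0.001
grasp_force: 1.3
```

Emit:
{"name": "servo_tool", "arguments": {"delta_rot": [[0,0,0],[0,0,0]], "linear": [[0,0,-0.04],[0,0,-0.04]], "claw": [0,0]}}

```text
time: 4.25
ee_pos: [0.4978, -0.2835, 0.1272]
orientation: [-0.0, 0.458, 0.889, 0.0]
force: [-0.3, 1.2, 3.0]
width: -0.003
grasp_force: 1.4
```

Emit:
{"name": "servo_tool", "arguments": {"delta_rot": [[0,0,0],[0,0,0],[0,0,0]], "linear": [[0,0,-0.04],[0,0,-0.06],[0,0,-0.06]], "claw": [0,0,0]}}

```text
time: 4.55
ee_pos: [0.4978, -0.2836, 0.1257]
orientation: [-0.0, 0.458, 0.889, 0.0]
force: [-0.8, 1.7, 2.5]
width: -0.003
grasp_force: 1.5
```

Emit:
{"name": "servo_tool", "arguments": {"delta_rot": [[0,0,0],[0,0,0],[0,0,0]], "linear": [[0,0,-0.03],[0,0,-0.05],[0,0,-0.05]], "claw": [0,0,0]}}

```text
time: 4.85
ee_pos: [0.4979, -0.2836, 0.1247]
orientation: [-0.0, 0.458, 0.889, 0.0]
force: [-3.4, 2.6, 6.6]
width: 0.001
grasp_force: 3.3
```

```bash
python3 - <<'E'
import numpy as np
th=np.concatenate([[.02,.05,.09,.14],np.arange(.2,1.45,.06)]); r=117-4*np.minimum(th,1); h=16.5+np.minimum(th,1)
X=-r*np.cos(th)+h*np.sin(th)+11+106; Z=r*np.sin(th)+h*np.cos(th)-15.5
W=np.c_[X*.581,-X*.814,Z]/25; o=np.zeros(3)
for i,(t,w) in enumerate(zip(th,W)):
    if i%9==0: print('--'); o=np.round(W[i-1],2) if i else o
    print(round(t,2),np.round(w-o,2).tolist())
E
```

```text
--
0.02 [0.01, -0.01, 0.13]
0.05 [0.03, -0.04, 0.27]
0.09 [0.05, -0.08, 0.46]
0.14 [0.09, -0.13, 0.69]
0.2 [0.15, -0.21, 0.96]
0.26 [0.21, -0.3, 1.22]
0.32 [0.29, -0.41, 1.47]
0.38 [0.37, -0.52, 1.72]
0.44 [0.46, -0.65, 1.96]
--
0.5 [0.1, -0.14, 0.22]
0.56 [0.21, -0.29, 0.44]
0.62 [0.32, -0.45, 0.64]
0.68 [0.45, -0.62, 0.83]
0.74 [0.57, -0.8, 1.01]
0.8 [0.7, -0.98, 1.17]
0.86 [0.84, -1.18, 1.32]
0.92 [0.99, -1.38, 1.45]
0.98 [1.13, -1.58, 1.57]
--
1.04 [0.15, -0.21, 0.1]
1.1 [0.3, -0.42, 0.2]
1.16 [0.45, -0.63, 0.27]
1.22 [0.61, -0.85, 0.34]
1.28 [0.77, -1.07, 0.38]
1.34 [0.92, -1.29, 0.41]
1.4 [1.08, -1.52, 0.42]
```

Emit:
{"name": "servo_tool", "arguments": {"delta_rot": [[0,0,0],[0,0,0],[0,0,0],[0,0,0],[0,0,0],[0,0,0]], "linear": [[0.01,-0.01,0.13],[0.03,-0.04,0.27],[0.05,-0.08,0.46],[0.09,-0.13,0.69],[0.15,-0.21,0.96],[0.15,-0.21,0.96]], "claw": [0,0,0,0,0,0]}}

```text
time: 5.45
ee_pos: [0.5023, -0.2897, 0.1498]
orientation: [0.001, 0.458, 0.889, -0.0]
force: [-0.8, 0.8, 2.6]
width: 0.0
grasp_force: 1.3
```

Contact force holds at 2.6 N while rising, so the lid is following.

Emit:
{"name": "servo_tool", "arguments": {"delta_rot": [[0,0,0],[0,0,0],[0,0,0],[0,0,0],[0,0,0],[0,0,0],[0,0,0],[0,0,0],[0,0,0]], "linear": [[0.06,-0.09,0.26],[0.14,-0.2,0.51],[0.22,-0.31,0.76],[0.31,-0.44,1.0],[0.41,-0.58,1.22],[0.52,-0.73,1.44],[0.63,-0.89,1.64],[0.76,-1.06,1.83],[0.88,-1.24,2.01]], "claw": [0,0,0,0,0,0,0,0,0]}}

```text
time: 6.35
ee_pos: [0.524, -0.3204, 0.1992]
orientation: [0.0, 0.458, 0.889, 0.0]
force: [1.6, -0.1, 1.8]
width: -0.002
grasp_force: 0.8
```

Emit:
{"name": "servo_tool", "arguments": {"delta_rot": [[0,0,0],[0,0,0],[0,0,0],[0,0,0],[0,0,0]], "linear": [[0.13,-0.18,0.16],[0.27,-0.38,0.31],[0.42,-0.58,0.44],[0.56,-0.78,0.56],[0.71,-0.99,0.66]], "claw": [0,0,0,0,0]}}

```text
time: 6.85
ee_pos: [0.5417, -0.3452, 0.2155]
orientation: [0.0, 0.458, 0.889, -0.0]
force: [0.5, -0.2, 2.3]
width: 0.001
grasp_force: 0.7
```

Emit:
{"name": "servo_tool", "arguments": {"delta_rot": [[0,0,0],[0,0,0],[0,0,0],[0,0,0],[0,0,0],[0,0,0],[0,0,0],[0,0,0]], "linear": [[0.15,-0.21,0.1],[0.3,-0.42,0.17],[0.46,-0.64,0.24],[0.62,-0.86,0.28],[0.77,-1.08,0.31],[0.93,-1.31,0.32],[1.05,-1.47,0.33],[1.05,-1.47,0.33]], "claw": [0,0,0,0,0,0,0,0]}}

```text
time: 7.65
ee_pos: [0.5679, -0.3819, 0.2233]
orientation: [-0.0, 0.458, 0.889, 0.0]
force: [0.3, -1.9, 0.9]
width: 0.001
grasp_force: 0.7
```

```bash
python3 - <<'E'
from h import *
D=cam('scene'); np.savez('s2.npz',**D); cv2.imwrite('pics/s2.png',cv2.resize(D['pixels'][20:220,100:400,::-1],None,fx=2,fy=2))
E
```

```text
(no output)
```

View pics/s2.png

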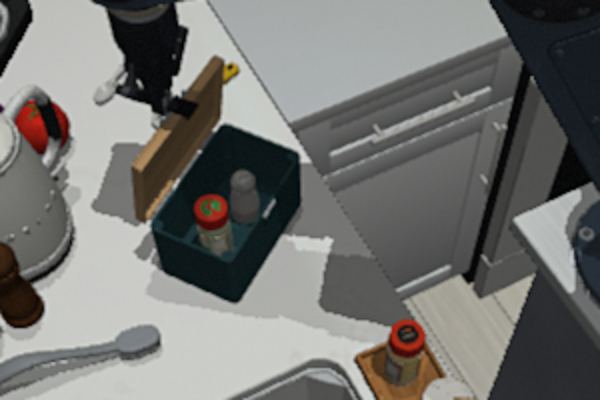

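The lid is near upright with the finger behind its catch (about 180,105). The red cap (210,210) is at the caddy's +y end. Next I draw the finger straight up.

Emit:
{"name": "servo_tool", "arguments": {"delta_rot": [[0,0,0],[0,0,0],[0,0,0],[0,0,0],[0,0,0],[0,0,0],[0,0,0],[0,0,0],[0,0,0],[0,0,0]], "linear": [[0,0,0.25],[0,0,0.5],[0,0,0.75],[0,0,1.0],[0,0,1.3],[0,0,1.7],[0,0,2.1],[0,0,2.5],[0,0,2.5],[0,0,2.5]], "claw": [0,0,0,0,0,0,0,0,0,0]}}

```text
time: 8.7
ee_pos: [0.5677, -0.3814, 0.2861]
orientation: [0.0, 0.458, 0.889, 0.0]
force: [0.1, 0.5, 0.8]
width: 0.001
grasp_force: 0.0
```

```bash
python3 - <<'E'
from h import *
for n in('scene','top'):
    D=cam(n)
    if n=='scene': cv2.imwrite('pics/s3.png',cv2.resize(D['pixels'][20:220,100:400,::-1],None,fx=2,fy=2))
    hsv=cv2.cvtColor(D['pixels'],cv2.COLOR_RGB2HSV)
    rd=cv2.inRange(hsv,(0,170,100),(6,255,255))|cv2.inRange(hsv,(174,170,100),(180,255,255))
    rd=cv2.morphologyEx(rd,cv2.MORPH_CLOSE,np.ones((5,5)))
    nn,l,st,ce=cv2.connectedComponentsWithStats(rd)
    for i in range(1,nn):
        if st[i,4]>30: print(n,'red',st[i],ce[i],ray(D,*ce[i],.105))
C=np.array([.5213,-.3168])+.003*np.array([.581,-.814]); print('expected',C+.038*np.array([.814,.581]))
E
```

```text
scene red [108  71  16  21 223] [115.56502242  81.8206278 ] [ 0.71573962 -0.55163972  0.105     ]
scene red [127  72   6  13  38] [130.05263158  78.13157895] [ 0.67523792 -0.54550989  0.105     ]
scene red [197 117  17  14 181] [205.11049724 123.62430939] [ 0.55352661 -0.30500964  0.105     ]
scene red [295 180  17  16 169] [303.09467456 187.24852071] [ 0.4198236 -0.0187456  0.105    ]
top red [334 166  17  16 107] [340.80373832 173.42056075] [ 0.55213274 -0.2951545   0.105     ]
expected [ 0.553975 -0.297164]
```

View pics/s3.png

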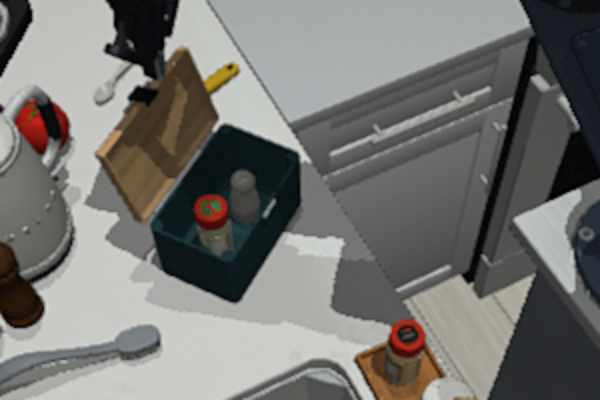

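The lid is now at its stop (leaning back, free edge at about 185,50) and clear of the finger. Now I go above the jar with the fingers opening.

Emit:
{"name": "servo_tool", "arguments": {"delta_rot": [[0,0,0],[0,0,0],[0,0,0],[0,0,0],[0,0,0],[0,0,0],[0,0,0],[0,0,0],[0,0,0]], "linear": [[-0.1,0.5,0],[-0.2,1.2,0],[-0.35,2.0,0],[-0.5,2.8,0],[-0.58,3.31,0],[-0.58,3.31,-0.6],[-0.58,3.31,-1.4],[-0.58,3.31,-2.0],[-0.58,3.31,-2.0]], "claw": [0,0,20,66,66,66,66,66,66]}}

```text
time: 9.7
ee_pos: [0.5523, -0.2978, 0.2339]
orientation: [-0.002, 0.458, 0.889, 0.0]
force: [-0.1, 0.7, 0.7]
width: 0.773
grasp_force: 0.0
```

```bash
python3 - <<'E'
from h import *
D=cam('wrist'); save(D,'w2.png'); s=read_state(); print(s['ee_pos'],s['width'])
for x,y in((.553,-.299),(.553,-.297)): print(proj(D,[x,y,.111]),proj(D,[x,y,.09]))
hsv=cv2.cvtColor(D['pixels'],cv2.COLOR_RGB2HSV)
rd=cv2.inRange(hsv,(0,150,70),(6,255,255))|cv2.inRange(hsv,(174,150,70),(180,255,255))
rd=cv2.morphologyEx(rd,cv2.MORPH_CLOSE,np.ones((9,9)))
nn,l,st,ce=cv2.connectedComponentsWithStats(rd)
for i in range(1,nn):
    if st[i,4]>50: print('red',st[i],ce[i],ray(D,*ce[i],.107))
E
```

```text
[ 0.5528302  -0.29822957  0.23543802] 0.7735765644183556
[258.38209231 185.64408395] [258.43171418 179.49091652]
[259.58919351 184.02899537] [259.55823658 177.9728602 ]
red [ 237  161   44   48 1441] [258.63844552 184.80083276] [ 0.55343061 -0.2991899   0.107     ]
```

View pics/w2.png

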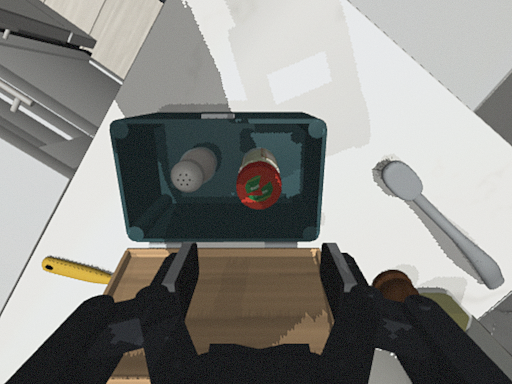

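Wrist view: cap centred at (259,185), as expected; salt shaker at (190,170), free of the fingers' line. Now I descend and grip.

Emit:
{"name": "servo_tool", "arguments": {"delta_rot": [[0,0,0],[0,0,0],[0,0,0],[0,0,0],[0,0,0],[0,0,0],[0,0,0],[0,0,0],[0,0,0]], "linear": [[0,0,-0.5],[0,0,-1.3],[0,0,-2.3],[0,0,-3.3],[0,0,-4.1],[0,0,-4.9],[0,0,-5.6],[0,0,-6.0],[0,0,-6.26]], "claw": [66,66,66,66,66,66,66,66,66]}}

```text
time: 10.65
ee_pos: [0.5532, -0.2987, 0.079]
orientation: [-0.0, 0.458, 0.889, 0.0]
force: [-0.8, -0.7, -0.5]
width: 0.777
grasp_force: 0.0
```

Emit:
{"name": "servo_tool", "arguments": {"delta_rot": [[0,0,0],[0,0,0],[0,0,0],[0,0,0],[0,0,0],[0,0,0],[0,0,0],[0,0,0]], "linear": [[0,0,0],[0,0,0],[0,0,0],[0,0,0],[0,0,0],[0,0,0],[0,0,0],[0,0,0]], "claw": [60,54,50,47,44,42,40,40], "grip_force": 40}}

```text
time: 11.45
ee_pos: [0.5535, -0.299, 0.0803]
orientation: [0.001, 0.458, 0.889, -0.0]
force: [-0.7, -0.1, 5.3]
width: 0.507
grasp_force: 40.1
```

Emit:
{"name": "servo_tool", "arguments": {"delta_rot": [[0,0,0],[0,0,0],[0,0,0],[0,0,0],[0,0,0],[0,0,0],[0,0,0],[0,0,0],[0,0,0],[0,0,0]], "linear": [[0,0,0.2],[0,0,0.6],[0,0,1.2],[0,0,2.0],[0,0,3.0],[0,0,4.0],[0,0,5.0],[0,0,5.9],[0,0,6.6],[0,0,6.8]], "claw": [40,40,40,40,40,40,40,40,40,40]}}

```text
time: 12.45
ee_pos: [0.5538, -0.299, 0.2528]
orientation: [0.002, 0.458, 0.889, -0.0]
force: [0.9, 0.2, -1.2]
width: 0.508
grasp_force: 40.8
```

```bash
python3 - <<'E'
from h import *
s=read_state(); print(s['ee_pos'],s['width'],s['grasp_force'],s['force'])
a=cam('scene')['pixels'][20:220,100:400]; b=cam('wrist')['pixels']
cv2.imwrite('pics/l.png',np.hstack([cv2.resize(a,(450,300)),cv2.resize(b,(350,300))])[:,:,::-1])
E
```

```text
[ 0.55375851 -0.29900865  0.25275933] 0.5081809328117287 40.834777244999714 [ 0.93796902  0.15428631 -1.17500478]
```

View pics/l.png

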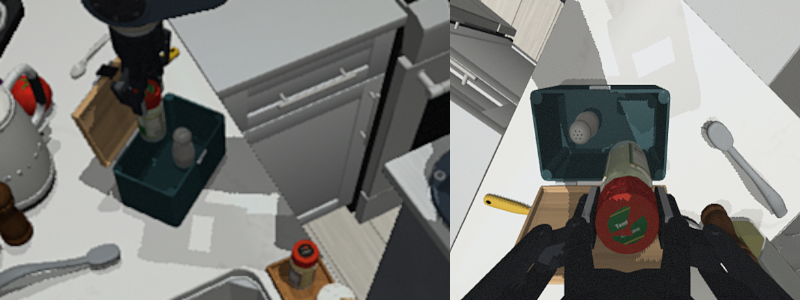

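Emit:
{"name": "servo_tool", "arguments": {"delta_rot": [[0,0,0],[0,0,-0.2],[0,0,-0.5],[0,0,-0.9],[0,0,-1.3],[0,0,-1.7],[0,0,-2.1],[0,0,-2.5],[0,0,-2.9],[0,0,-3.3]], "linear": [[-0.1,0.3,0],[-0.2,1.0,0],[-0.45,2.1,0],[-0.7,3.4,0],[-1.0,4.8,0],[-1.3,6.2,0],[-1.6,7.6,0],[-1.95,9.0,0],[-2.25,10.4,0],[-2.6,11.8,0]], "claw": [40,40,40,40,40,40,40,40,40,40]}}

```text
time: 13.55
ee_pos: [0.4869, -0.002, 0.2486]
orientation: [-0.001, 0.65, 0.76, -0.0]
force: [0.3, 0.4, -2.4]
width: 0.511
grasp_force: 40.9
```

Emit:
{"name": "servo_tool", "arguments": {"delta_rot": [[0,0,-0.4],[0,0,-0.8],[0,0,-1.2],[0,0,-1.49],[0,0,-1.49],[0,0,-1.49],[0,0,-1.49],[0,0,-1.49],[0,0,-1.49],[0,0,-1.49]], "linear": [[-0.3,1.4,0],[-0.6,2.8,0],[-0.9,4.2,0],[-1.2,5.6,0],[-1.5,7.0,0],[-1.8,8.3,0],[-2.05,9.4,0],[-2.2,10.2,0],[-2.27,10.49,0],[-2.27,10.49,0]], "claw": [40,40,40,40,40,40,40,40,40,40]}}

```text
time: 14.55
ee_pos: [0.4307, 0.2589, 0.2488]
orientation: [-0.0, 0.724, 0.69, -0.001]
force: [0.1, 0.3, -1.1]
width: 0.509
grasp_force: 40.8
```

```bash
python3 - <<'E'
from h import *
s=read_state(); print(s['ee_pos'],s['width'],s['grasp_force'],s['orientation'])
W=cam('wrist'); a=cam('scene')['pixels'][100:384,130:512]; b=W['pixels']
C=np.array([.4247,.1234]);y=np.array([.05,.999]);x=np.array([.999,-.05])
for sx,sy in((-48,184),(48,184),(-48,0),(48,0)):
    P=C+x*sx/1000+y*sy/1000; print(sx,sy,P,proj(W,[*P,.016]))
cv2.imwrite('pics/m.png',np.hstack([cv2.resize(a,(340,253)),cv2.resize(b[:,:],(337,253))])[:,:,::-1])
E
```

```text
[0.43066349 0.2588742  0.24884807] 0.5086581483267457 40.84991301257105 [-2.05753556e-04  7.23899799e-01  6.89904792e-01 -6.45212289e-04]
-48 184 [0.385948 0.309616] [221.00760582 121.61898557]
48 184 [0.481852 0.304816] [296.82808581 121.7695751 ]
-48 0 [0.376748 0.1258  ] [226.12188287 249.52640293]
48 0 [0.472652 0.121   ] [291.2415322  249.64511699]
```

View pics/m.png

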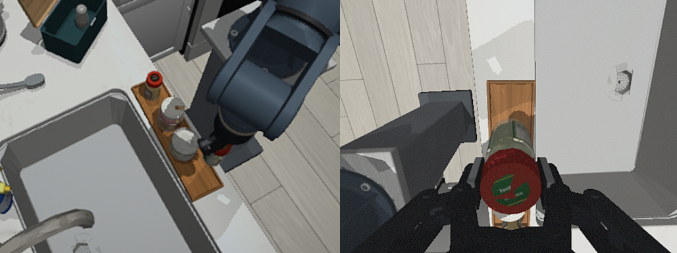

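Wrist view: the tray's far edge is at (223–296,121), matching the projection to about 1 px. The jar hangs over the free place and the caddy is still open with the shaker standing. Lowering, with 5 mm more clearance from the neighbour.

Emit:
{"name": "servo_tool", "arguments": {"delta_rot": [[0,0,0],[0,0,0],[0,0,0],[0,0,0],[0,0,0],[0,0,0],[0,0,0],[0,0,0],[0,0,0],[0,0,0]], "linear": [[0,0.1,-0.3],[0,0.2,-0.9],[0,0.2,-1.7],[0,0.2,-2.5],[0,0.2,-3.3],[0,0.2,-4.1],[0,0.2,-4.9],[0,0.2,-5.6],[0,0.2,-6.1],[0,0.2,-6.4]], "claw": [40,40,40,40,40,40,40,40,40,40]}}

```text
time: 15.65
ee_pos: [0.4312, 0.263, 0.0884]
orientation: [-0.0, 0.725, 0.689, -0.001]
force: [0.4, -0.2, -1.1]
width: 0.509
grasp_force: 40.9
```

Emit:
{"name": "servo_tool", "arguments": {"delta_rot": [[0,0,0],[0,0,0],[0,0,0],[0,0,0],[0,0,0]], "linear": [[0,0,-0.08],[0,0,-0.16],[0,0,-0.24],[0,0,-0.28],[0,0,-0.28]], "claw": [40,40,40,40,40]}}

```text
time: 16.15
ee_pos: [0.4315, 0.2636, 0.0827]
orientation: [0.0, 0.724, 0.689, 0.0]
force: [-1.3, -0.3, -1.1]
width: 0.508
grasp_force: 40.9
```

Emit:
{"name": "servo_tool", "arguments": {"delta_rot": [[0,0,0],[0,0,0],[0,0,0],[0,0,0]], "linear": [[0,0,-0.04],[0,0,-0.08],[0,0,-0.1],[0,0,-0.1]], "claw": [40,40,40,40]}}

```text
time: 16.55
ee_pos: [0.4317, 0.2639, 0.0812]
orientation: [0.0, 0.724, 0.689, 0.001]
force: [-4.4, -1.3, 14.4]
width: 0.508
grasp_force: 42.4
```

Emit:
{"name": "servo_tool", "arguments": {"delta_rot": [[0,0,0],[0,0,0]], "linear": [[0,0,0.02],[0,0,0.03]], "claw": [40,40], "grip_force": 20}}

```text
time: 16.75
ee_pos: [0.4316, 0.2637, 0.0813]
orientation: [0.0, 0.724, 0.689, 0.0]
force: [-0.7, -0.9, 3.4]
width: 0.512
grasp_force: 41.3
```

Emit:
{"name": "servo_tool", "arguments": {"delta_rot": [[0,0,0],[0,0,0],[0,0,0],[0,0,0],[0,0,0],[0,0,0],[0,0,0],[0,0,0]], "linear": [[0,0,0],[0,0,0],[0,0,0],[0,0,0],[0,0,0],[0,0,0],[0,0,0],[0,0,0]], "claw": [43,45,47,50,54,60,66,66]}}

```text
time: 17.55
ee_pos: [0.4314, 0.2636, 0.0808]
orientation: [0.0, 0.724, 0.689, 0.0]
force: [-0.2, 0.4, -0.0]
width: 0.773
grasp_force: 0.0
```

Emit:
{"name": "servo_tool", "arguments": {"delta_rot": [[0,0,0],[0,0,0],[0,0,0],[0,0,0],[0,0,0],[0,0,0],[0,0,0],[0,0,0],[0,0,0],[0,0,0]], "linear": [[0,0,0.2],[0,0,0.6],[0,0,1.2],[0,0,2.0],[0,0,3.0],[0,0,4.0],[0,0,5.0],[0,0,5.8],[0,0,6.0],[0,0,6.0]], "claw": [66,66,66,66,66,66,66,66,66,66]}}

```text
time: 18.55
ee_pos: [0.4316, 0.2636, 0.2315]
orientation: [0.0, 0.724, 0.689, 0.001]
force: [-0.2, 0.5, -0.7]
width: 0.77
grasp_force: 0.0
```

```bash
python3 - <<'E'
from h import *
W=cam('wrist'); S=cam('scene')
a=S['pixels'][20:384,80:462]; b=W['pixels']
print(proj(W,[.4315,.2635,.112]),proj(W,[.4315,.2635,.02]))
cv2.imwrite('pics/f.png',np.hstack([cv2.resize(a,(400,381)),cv2.resize(b,(400,300))[:,:] if 0 else cv2.copyMakeBorder(cv2.resize(b,(400,300)),0,81,0,0,0)])[:,:,::-1])
E
```

```text
[257.56020183 185.74569997] [257.72495941 163.34739815]
```

View pics/f.png

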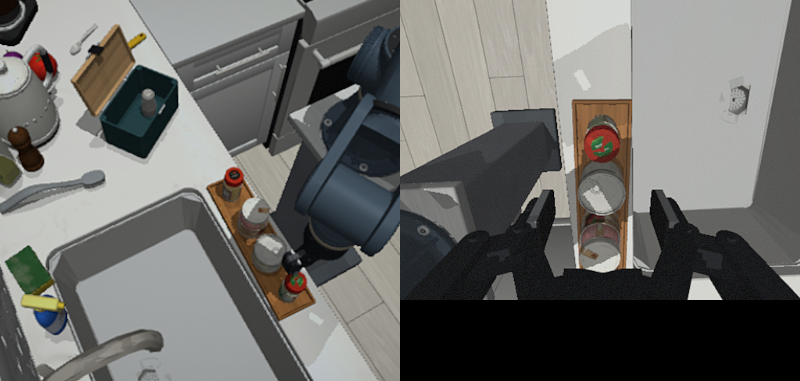

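The spice jar stands upright in the free place (wrist crop 602,143). The neighbours are untouched, the lid is open, the shaker is standing and the gripper is clear. Handing in.

```bash
python3 -c "
from cell import job_done
print(job_done())"
```

```text
the job is handed in; nothing more can be done
None
```

The lid was raised under the finger until it stood open, and the spice jar now stands upright in the tray's free place; the caddy is open, the salt shaker is still standing in it, and the job was handed in at about 18.6 s (no verdict returned).

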